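# Close the rail joint and run the track gauge down the siding

## Task

The last section of this siding is not quite home on its rail joiners: put a fingertip behind its buffer stop and push it until the rail joint is fully closed. Then put the fingertip behind the track gauge and slide it gently along the rails, round both curves and over the closed joint, until it stands right at the buffer stop (touching, or a few millimetres short), without pushing the joint open again. Only push: the gauge must stay down on its rails all the way and not be pinched or lifted, and the paint pot, brass channel, pliers and white wagon stay where they are.

Things in the scene. Friction and masses are not known exactly. Their poses are not given: they have to be found in the camera images.
- module: Fixed plywood board 96 x 286 x 9 mm on the bench with one curved model-railway siding, which runs from its +y end to its -y end. Origin: centre of the underside; z up. Rails 12 mm apart inside, rail tops 16.2 mm above the origin; black sleepers 13.8 mm, cork bed 34 mm wide.
- track_start (a point): Beginning of the track's centre line, at rail-top height; module frame (mm): (-17.5, 134). From here 46 mm straight along the module's -y. All track points have the module's axes.
- curve_start (a point): Start of the first curve, (-17.5, 88): radius 230 mm, turning towards the module's +x through 22.5 degrees and ending at the rail joint, heading (0.383, -0.924) there.
- rail_joint (a point): Centre of the rail joint at rail-top height: (0, 0), the end of the fixed rails. The second curve, radius 230 mm, begins here and turns back through 22.5 degrees.
- curve_end (a point): End of the second curve, at rail-top height, on the end section, so it slides with it: (17.5, -88) with the joint closed. From here 46 mm straight along the module's -y to the track's end; the buffer face is 26 mm on.
- end_section (a joint): Gap at the rail joint (m): 0 = closed, a firm stop; up to 0.014. The end section (second curve, last straight, buffer stop, one piece) only slides on its rail joiners; it closes towards (-0.383, 0.924) in the module's frame. Stiff: moves at about 4 N, stays where left, so over 4 N on the front of the buffer stop opens it again.
- buffer_face (a point): Centre of the front of the buffer stop's timber beam (it looks to the module's +y, towards the gauge), 9 mm above the rail tops. Beam 27 mm wide, 5 thick, 6.5 high, its top 12.3 mm above the rail tops.
- buffer_back (a point): Centre of the beam's rear face (looks to the module's -y), 5 mm behind the front face, 9 mm above the rail tops: push here. Below the beam two low struts slope back down to the rails (under 5 mm above them); the track ends 15 mm behind this point.
- gauge: Track gauge: loose aluminium block 24 wide, 28 long (its y), 9 mm high, on the rail tops; a tongue 9.6 mm wide, 1.9 deep runs between the rails and makes it follow them; steel knob on top, 15 mm across, top 15.2 mm above the rails; about 0.08 kg. Origin: centre, at rail-top height. y along the track; its -y end is the front, push on its +y end.
- gauge_front (a point): Centre of the gauge's front (-y) end, 14 mm ahead of its origin and 9 mm above the rail tops: meets buffer_face when the gauge touches the stop.
- paint_pot_1: Bystander: round paint pot with a screw cap, 26 mm across, 30 high, loose on the module's -x, -y corner. Origin: centre of its underside.
- brass_bar: Bystander: brass channel 12 x 49 x 7 mm, loose on the module's +x, +y corner. Origin: centre of its underside.
- pliers_flat: Bystander: red flat-nose pliers 47 x 151 x 11 mm, loose on the bench. Origin: centre of the underside.
- wagon_white: Bystander: white model wagon 14 x 70 x 32 mm standing loose on the bench. Origin: centre of the underside.
Things that resemble listed ones, but are neither listed nor needed, are in the scene too. What is shaped like the gauge but orange is not meant.

How it is judged:
By the outcome, as a careful person would: the job done as asked, in the order asked, and still so for the second after the job is handed in, with the robot touching nothing.
It also fails if it takes over 51 s, if anything falls off the work surface, if the arm or the gripper's body presses on something with over 40 N, if the wrist force passes 120 N, or if a joint passes its speed limit or range.

## Robot

A 6-joint arm with a two-finger parallel gripper is mounted at the origin on a cart in front of the work surface, level with it; the furniture and walls round the work are solid. World frame = base frame: x ahead of the robot, y to its left, z up, the work surface at z = 0. Lengths are in mm, angles in rad, forces in N, time in s.
With the tool pointing down it reaches from about 400 to 925 mm from the base axis. Payload 12.5 kg.
Tool frame: the origin (TCP) lies on the mounting face of the last link; the fingertips stand 190 mm ahead of it and the grasp point (between the pads) lies 171 mm ahead of it; z points along the fingers, y is the line along which they close (so a half turn about z gives the same grasp; the last joint's range is limited). The gripper opens to 95 mm and grips with 3 to 60 N. Pads are 20 mm wide; open, the fingers measure 119 mm over their backs; the gripper's body (75 mm by 180 mm) begins 59 mm behind the grasp point.
Start: joints at [1.097, 0.491, 1.559, -0, 1.092, -0.106], TCP at [224.704, 583.209, 404.761] pointing down, gripper open.
Joint ranges: [-3.1, 3.1], [-0.84, 2.19], [0.05, 2.79], [-1.13, 4.28], [0.06, 2.93], [-2.69, 2.69]. Speed limits (rad/s): [2.22, 2.22, 2.79, 3.14, 3.14, 3.14].

## Interface

Orientations are given as [roll, pitch, yaw] about the fixed x, y, z axes, in that order (R = Rz(yaw) Ry(pitch) Rx(roll)).
In Python, from cell import env gives the robot as it stands.
- The arm moves only by the tool carry_out, never from a script. Its argument "series" is a list of rows, each a list of 5 numbers: the shift along the tool's x, y, z in m, then the turn about the tool's z in degrees, then the opening, from 0 (shut) to 1 (fully open). A call has 1 to 20 rows; each row is the pose to reach, as a shift and turn from the pose commanded when the call began, along the tool's axes at that moment; what a row does not reach only later rows make up. A row lasts 1/8 s, in which the tool goes at most 62.5 mm and 10.7 degrees, less where a joint would pass 70% of its speed; a pose out of reach is approached as far as the arm can. A call with a gripper value outside its range is refused whole. The fingers move at their own pace and stop on an object; the grip force is fixed at half the most. Time passes only in rows, so rows that repeat a pose let the fingers close. It gives the time, the measured TCP pose, the force, the opening and the grip force at its end, in the units of the state.
- env.state(): the state, without advancing time (a new reading comes with each control period).
- env.read_camera(name): name is "side" or "top"; returns (picture, depth): 384x512x3 uint8, red, green, blue; 384x512 float32, mm along the optical axis (not along the pixel's ray), 0 where there is no reading.
- env.get_calibration(name): a dict with "intrinsics" (3x3 intrinsics, pixels), "cam_to_world" (4x4, takes a point from camera to world coordinates). Camera axes: x right, y up, looking along -z (the intrinsics and any distortion apply to the point x, -y, -z); pixel columns grow to the right and rows downward; lengths in mm; the calibration is good to about 2 mm. A picture is of the moment at which its call begins. get_calibration takes no time and is no camera call.
- env.job_done(): hands the job in; it is judged then, once.
The state is a dict: "t": time; "joints": joint angles; "qvel": joint speeds; "tau": joint torques, N m; "eef_pos": TCP position; "tcp_rot": TCP orientation; "ft_force": force on the tool from outside, world axes, zero at the start; "moment": the same for the moment, N m; "opening": opening from 0.0 (shut) to 1.0 (fully open); "grip_force": force on a finger pad.
Only numpy, scipy, OpenCV 4.12 (cv2) and the standard library are available. Lean on these libraries where they do the work, as an engineer would, in place of code of your own. Each camera call takes 0.05 s, during which the arm holds its last target. There are 200 camera calls.

## Working session

There is one attempt and no reset: what is moved stays moved. The work goes in short steps, Python scripts to look and compute and a tool call to move; the robot and the scene stay as the last step left them, time stands still between calls to the robot, and variables do not carry over. Pictures are saved under pics/ and viewed, at most 11 in all, crops included, and the job is handed in when it is done.

Besides the shell and the picture viewer there is one more tool, called after "Call:" by a JSON object that holds its "name" and its "arguments", one argument or row to a line. carry_out: Moves the arm, as the interface text tells. Its arguments: {"type":"object","properties":{"series":{"type":"array","items":{"type":"array","items":{"type":"number"}}}},"required":["series"]}

```bash
mkdir -p pics; ls; cat > h.py <<'E'
from cell import env
import numpy as np, cv2
def shot(n,f):
    p,d=env.read_camera(n); cv2.imwrite(f'pics/{f}.png',p[:,:,::-1]); np.save(f'pics/{f}.npy',d); return p,d
def world(n,d,u,v,z=None):
    c=env.get_calibration(n);K=c["intrinsics"];T=np.array(c["cam_to_world"]);K=np.array(K)
    r=np.array([(u-K[0,2])/K[0,0],-(v-K[1,2])/K[1,1],-1])
    if z is None: return (T@np.r_[r*d[int(round(v)),int(round(u))],1])[:3]
    R=T[:3,:3]@r; return T[:3,3]+R*(z-T[2,3])/R[2]
def proj(n,P):
    c=env.get_calibration(n);K=np.array(c["intrinsics"]);T=np.linalg.inv(np.array(c["cam_to_world"]))
    q=(T@np.r_[P,1])[:3]; return K[0,0]*q[0]/-q[2]+K[0,2], -K[1,1]*q[1]/-q[2]+K[1,2]
E
python3 - <<'E'
from h import *
for n in("top","side"):
    p,d=shot(n,n+"0"); c=env.get_calibration(n); print({k:np.round(v,2).tolist() if not isinstance(v,str) else v for k,v in c.items()})
print(env.state())
a=cv2.imread('pics/top0.png');b=cv2.imread('pics/side0.png')
cv2.imwrite('pics/t0.png',cv2.resize(a,(800,600),interpolation=2));cv2.imwrite('pics/s0.png',cv2.resize(b,(800,600),interpolation=2))
E
```

```text
pics
{'intrinsics': [[455.25, 0.0, 262.12], [0.0, 455.25, 193.7], [0.0, 0.0, 1.0]], 'cam_to_world': [[0.03, 1.0, -0.07, 454.34], [-1.0, 0.03, -0.03, -66.81], [-0.02, 0.07, 1.0, 1004.61], [0.0, 0.0, 0.0, 1.0]]}
{'intrinsics': [[400.14, 0.0, 257.41], [0.0, 400.14, 190.62], [0.0, 0.0, 1.0]], 'cam_to_world': [[1.0, 0.01, -0.07, 479.03], [-0.07, 0.38, -0.92, -842.11], [0.02, 0.93, 0.38, 353.53], [0.0, 0.0, 0.0, 1.0]]}
{'t': 0.1, 'joints': array([ 1.09739803e+00,  4.91484030e-01,  1.55937454e+00,  1.95568281e-05,
        1.09167489e+00, -1.05584269e-01]), 'qvel': array([ 0.00131766, -0.00289504, -0.00115002,  0.00027384,  0.00085911,
       -0.00034219]), 'tau': array([ 2.39007240e-03, -6.13624048e+01, -2.58605593e+01,  6.94062584e-02,
        4.70382068e-02, -4.75862123e-05]), 'eef_pos': array([224.6929285 , 583.1885955 , 404.23438038]), 'tcp_rot': array([-3.14065892e+00, -1.16399317e-04,  2.77376955e+00]), 'ft_force': array([ 1.21090369,  0.74596417, -0.00455549]), 'moment': array([ 0.01339678,  0.0166    , -0.01539059]), 'grip_force': 0.0, 'opening': 0.9982347199834954}
```

View pics/t0.png

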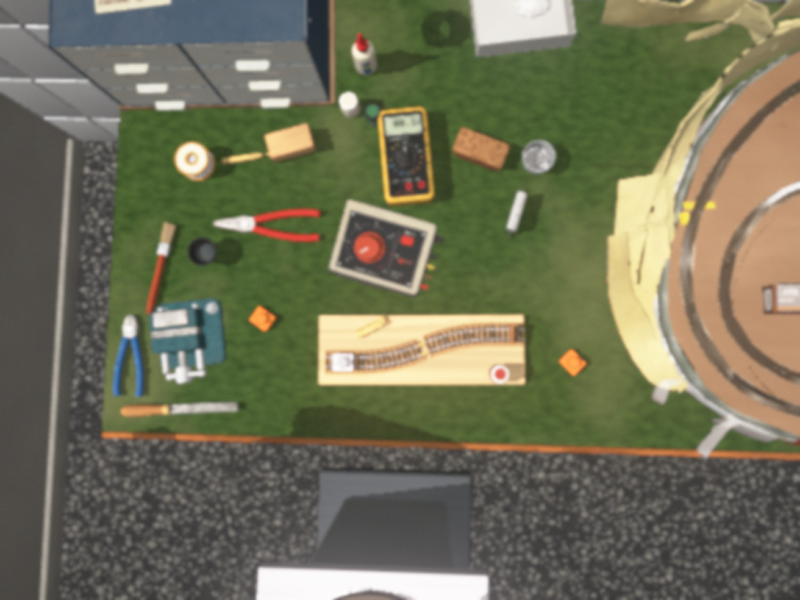

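View pics/s0.png

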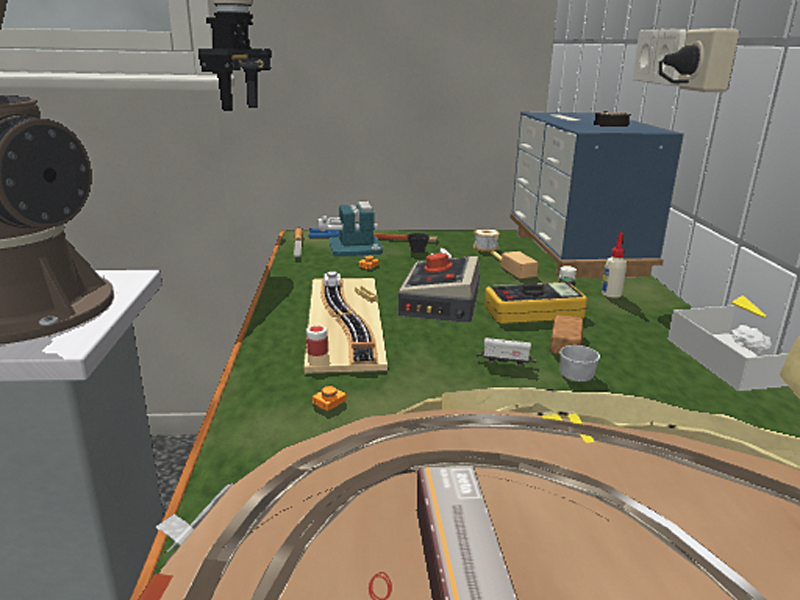

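Candidates for the gauge in the top view (800-px scale): the silver block on the rails at (342,362), and orange look-alikes at (262,319) and (572,362). I choose the silver one on the track. The buffer stop is at (519,333), the joint near (425,347).

```bash
python3 - <<'E'
from h import *
a=cv2.imread('pics/top0.png')
cv2.imwrite('pics/t1.png',cv2.resize(a[195:255,195:345],(750,300),interpolation=2))
b=cv2.imread('pics/side0.png')
cv2.imwrite('pics/s1.png',cv2.resize(b[165:245,185:265],(600,600),interpolation=2))
E
```

```text
(no output)
```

View pics/t1.png

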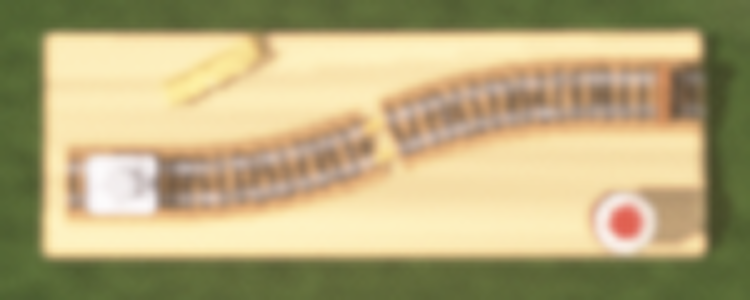

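View pics/s1.png

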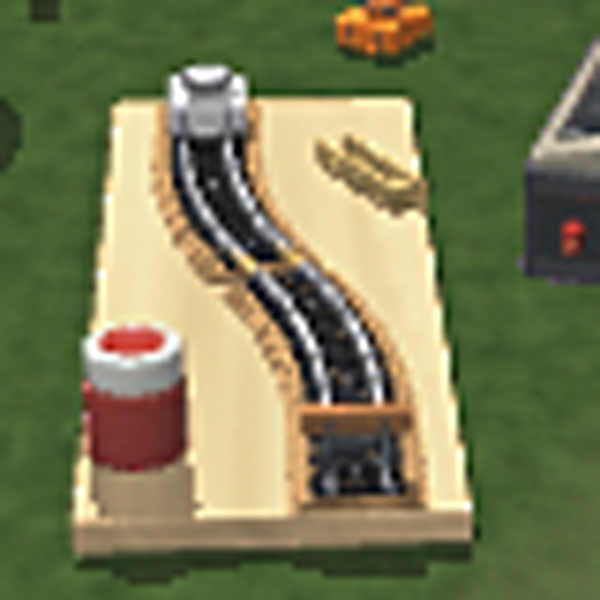

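```bash
cat >> h.py <<'E'
def fit(W,M):
    W=np.array(W)[:,:2];M=np.array(M,float);wc=W.mean(0);mc=M.mean(0)
    a=(W-wc);b=(M-mc);th=np.arctan2((b[:,0]*a[:,1]-b[:,1]*a[:,0]).sum(),(b*a).sum())
    R=np.array([[np.cos(th),-np.sin(th)],[np.sin(th),np.cos(th)]]);t=wc-R@mc
    return th,t,W-(M@R.T+t)
E
python3 - <<'E'
from h import *
M=[(48,143),(48,-143),(-48,-143),(-48,143)]
T=[(44,32),(703,31),(707,258),(44,258)]
S=[(412,100),(470,515),(78,518),(112,100)]
cT=lambda x,y:(195+(x+.5)/5-.5,195+(y+.5)/5-.5)
cS=lambda x,y:(185+(x+.5)/7.5-.5,165+(y+.5)/7.5-.5)
d={n:np.load(f'pics/{n}0.npy') for n in('top','side')}
for n,P,c in(("top",T,cT),("side",S,cS)):
    W=[world(n,None,*c(*p),z=9) for p in P]; th,t,r=fit(W,M); print(n,th,t,r.round(1).tolist())
    R=np.array([[np.cos(th),-np.sin(th)],[np.sin(th),np.cos(th)]])
    inv=lambda w:np.r_[(w[:2]-t)@R,w[2]].round(1)
    if n=="top":
        for q,z in(((120,184),25.2),((85,184),25.2),((156,184),25.2),((665,94),28.5),((626,222),40),((372,130),16),((390,120),16),((215,70),16),((44,120),9)): print(q,inv(world(n,None,*c(*q),z=z)), world(n,d[n],*c(*q)).round(1))
    else:
        for q,z in(((207,78),31.4),((355,409),28.5),((302,408),28.5),((410,408),28.5),((132,340),40),((355,430),26)): print(q,inv(world(n,None,*c(*q),z=z)),world(n,d[n],*c(*q)).round(1))
E
```

```text
top 0.028501047369188157 [456.15035047 -57.51299182] [[1.4, 1.6], [1.2, -0.9], [-1.3, -1.5], [-1.3, 0.8]]
(120, 184) [-16.9 108.8  25.2] [436.3  49.9  32.7]
(85, 184) [-16.9 123.9  25.2] [435.6  67.1  16. ]
(156, 184) [-16.9  93.3  25.2] [436.5  35.9  19.5]
(665, 94) [  21.2 -124.8   28.5] [ 480.9 -181.3   31.4]
(626, 222) [ -32.8 -106.5   40. ] [ 426.4 -164.8   40.6]
(372, 130) [ 6.2  0.5 16. ] [462.4 -56.8  10.8]
(390, 120) [10.5 -7.3 16. ] [466.9 -64.5  15.8]
(215, 70) [32.4 68.7 16. ] [ 454.3  -66.8 1004.6]
(44, 120) [ 10.9 144.3   9. ] [463.   88.3   0.6]
side 0.026031959000202918 [458.31982943 -61.32043001] [[0.2, -2.5], [-0.5, -1.6], [1.9, 2.4], [-1.6, 1.7]]
(207, 78) [-17.7 102.9  31.4] [437.9  41.9  31.1]
(355, 409) [  20.6 -125.2   28.5] [ 482.2 -183.2   27.1]
(302, 408) [   7.8 -124.    28.5] [ 469.3 -182.6   27.3]
(410, 408) [  34.  -125.4   28.5] [ 495.6 -183.9   27.6]
(132, 340) [ -33.3 -107.4   40. ] [ 427.5 -166.3   38.5]
(355, 430) [  20.4 -131.6   26. ] [ 482.1 -184.9   22.2]
```

Silver gauge confirmed on the rails behind the joint, with the gap visible at crop (380,130). The module is at about (457,-59) mm with yaw 0.027, and the joint is open about 9 mm. Now I move to a point behind the buffer stop.

Call:
{"name": "carry_out", "arguments": {
  "series": [
    [-0.394,-0.312,0,34,0],
    [-0.394,-0.312,0,34,0],
    [-0.394,-0.312,0,34,0],
    [-0.394,-0.312,0,34,0],
    [-0.394,-0.312,0,34,0],
    [-0.394,-0.312,0,34,0],
    [-0.394,-0.312,0,34,0],
    [-0.394,-0.312,0,34,0],
    [-0.5225,-0.642,0.145,67.4,0],
    [-0.5225,-0.642,0.145,67.4,0],
    [-0.5225,-0.642,0.145,67.4,0],
    [-0.5225,-0.642,0.145,67.4,0],
    [-0.5225,-0.642,0.145,67.4,0],
    [-0.5225,-0.642,0.145,67.4,0],
    [-0.5225,-0.642,0.145,67.4,0],
    [-0.5225,-0.642,0.145,67.4,0],
    [-0.5225,-0.642,0.145,67.4,0],
    [-0.5225,-0.642,0.145,67.4,0]
  ]
}}

```text
t: 2.35
eef_pos: [481.6, -202.5, 260.3]
tcp_rot: [3.141, 0.0, 1.599]
ft_force: [1.0, -0.4, 0.1]
opening: 0.005
grip_force: 0.0
```

```bash
python3 - <<'E'
from h import *
for n in("top","side"): shot(n,n+"2")
s=env.state();print(s['t'],s['eef_pos'],s['tcp_rot'],s['ft_force'],s['opening'])
for n in("top","side"): print(n,proj(n,[s['eef_pos'][0],s['eef_pos'][1],s['eef_pos'][2]-190]))
a=cv2.imread('pics/side2.png')[165:245,185:285];b=cv2.imread('pics/top2.png')[190:250,245:345]
cv2.imwrite('pics/c2.png',np.hstack([cv2.resize(a,(500,400),interpolation=2),cv2.resize(b,(300,400)[:1]+(180,),interpolation=2) if 0 else cv2.resize(np.vstack([b,np.zeros((20,100,3),np.uint8)])[:, 40:100],(300,400),interpolation=2)]))
E
```

```text
2.45 [ 481.6043895  -202.83152455  260.18933452] [3.14096312e+00 2.63662572e-04 1.59881026e+00] [ 0.2985546  -0.17735166  0.70968534] 0.005033413390875965
top (np.float64(340.40948736865494), np.float64(212.8578297443198))
side (np.float64(231.50563196553702), np.float64(201.92035832941656))
```

View pics/c2.png

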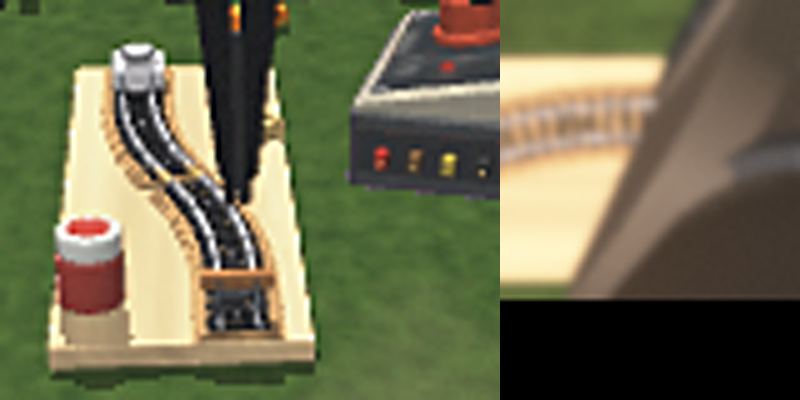

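The tip is shut and tapered, about 10 mm wide, at side crop (237,200), about over the buffer centre line. Now I descend behind the beam.

Call:
{"name": "carry_out", "arguments": {
  "series": [
    [-0.003,0,0.02,0,0],
    [-0.003,0,0.0455,0,0],
    [-0.003,0,0.0455,0,0],
    [-0.003,0,0.0455,0,0]
  ]
}}

```text
t: 2.95
eef_pos: [481.7, -206.5, 214.9]
tcp_rot: [3.141, 0.0, 1.598]
ft_force: [0.2, 0.3, -0.8]
opening: 0.005
grip_force: 0.0
```

```bash
python3 - <<'E'
from h import *
shot("side","side3")
s=env.state();print(s['t'],s['eef_pos'],s['ft_force'])
cv2.imwrite('pics/c3.png',cv2.resize(cv2.imread('pics/side3.png')[185:245,190:270],(800,600),interpolation=2))
E
```

```text
3.0 [ 481.75972511 -206.61466654  215.14284456] [-0.14428285 -0.81323256  0.31750538]
```

View pics/c3.png

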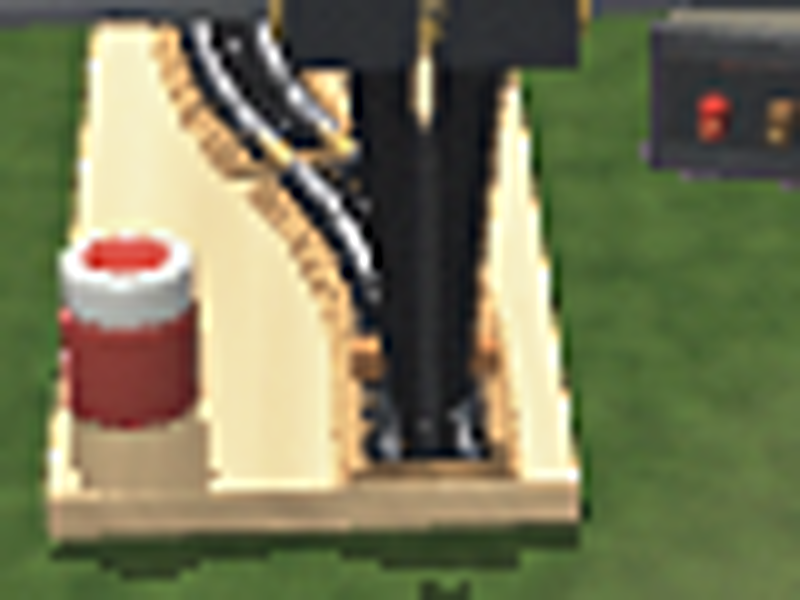

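Tip stands behind the beam (beam ends at crop x 350/495, tip centre 428). I push in the closing direction.

Call:
{"name": "carry_out", "arguments": {
  "series": [
    [0.004,0,0,0,0],
    [0.008,0,0,0,0],
    [0.01,-0.0008,0,0,0],
    [0.012,-0.0016,0,0,0],
    [0.014,-0.0024,0,0,0],
    [0.015,-0.0028,0,0,0],
    [0.016,-0.0032,0,0,0]
  ]
}}

```text
t: 3.88
eef_pos: [478.0, -190.9, 214.4]
tcp_rot: [3.141, 0.0, 1.597]
ft_force: [1.5, -4.4, 3.3]
opening: 0.006
grip_force: 2.0
```

Call:
{"name": "carry_out", "arguments": {
  "series": [
    [0.001,-0.0004,0,0,0],
    [0.002,-0.0008,0,0,0]
  ]
}}

```text
t: 4.12
eef_pos: [477.0, -188.8, 214.3]
tcp_rot: [3.141, 0.0, 1.597]
ft_force: [0.4, -4.9, 2.9]
opening: 0.006
grip_force: 2.0
```

Call:
{"name": "carry_out", "arguments": {
  "series": [
    [0.001,-0.0004,0,0,0],
    [0.002,-0.0008,0,0,0]
  ]
}}

```text
t: 4.38
eef_pos: [476.6, -187.7, 214.5]
tcp_rot: [3.139, 0.002, 1.598]
ft_force: [0.8, -17.3, 1.0]
opening: 0.004
grip_force: 8.4
```

Call:
{"name": "carry_out", "arguments": {
  "series": [
    [0.0006,-0.0002,0,0,0],
    [0.0006,-0.0002,0,0,0]
  ]
}}

```text
t: 4.62
eef_pos: [476.5, -187.5, 214.5]
tcp_rot: [3.139, 0.003, 1.598]
ft_force: [0.1, -17.4, 0.6]
opening: 0.003
grip_force: 8.5
```

```bash
python3 - <<'E'
from h import *
s=env.state();print(s['t'],s['eef_pos'],s['ft_force'])
E
```

```text
4.625 [ 476.49771534 -187.50820816  214.4912711 ] [  0.13482015 -17.37849802   0.56301021]
```

Call:
{"name": "carry_out", "arguments": {
  "series": [
    [0.0008,-0.0003,0,0,0],
    [0.0008,-0.0003,0,0,0],
    [0.0008,-0.0003,0,0,0]
  ]
}}

```text
t: 5.0
eef_pos: [476.3, -187.2, 214.6]
tcp_rot: [3.138, 0.004, 1.598]
ft_force: [0.8, -20.8, -0.9]
opening: 0.004
grip_force: 10.7
```

Firm stop met: 21 N with no more travel, so the joint is closed. I back off, lift, cross over and look at the closed joint.

Call:
{"name": "carry_out", "arguments": {
  "series": [
    [-0.005,0.001,0,0,0],
    [-0.012,0.002,0,0,0],
    [-0.012,0.002,-0.06,0,0],
    [-0.012,0.002,-0.06,0,0],
    [0.05,-0.032,-0.06,0,0],
    [0.11,-0.032,-0.06,0,0],
    [0.17,-0.032,-0.06,0,0],
    [0.23,-0.032,-0.06,0,0],
    [0.273,-0.032,-0.06,0,0],
    [0.273,-0.032,-0.06,0,0],
    [0.273,-0.032,-0.06,0,0],
    [0.273,-0.032,-0.06,0,0]
  ]
}}

```text
t: 6.5
eef_pos: [436.4, 85.6, 274.0]
tcp_rot: [-3.141, -0.0, 1.596]
ft_force: [-0.1, -0.8, 0.4]
opening: 0.005
grip_force: 0.0
```

```bash
python3 - <<'E'
from h import *
for n in("top","side"): shot(n,n+"4")
s=env.state();print(s['t'],s['eef_pos'],s['tcp_rot'],s['ft_force'])
a=cv2.imread('pics/side4.png')[165:245,190:270];b=cv2.imread('pics/top4.png')[195:255,195:345]
c=np.zeros((600,800,3),np.uint8);c[:280,:700]=cv2.resize(b,(700,280),interpolation=2);c[280:,:320]=cv2.resize(a,(320,320),interpolation=2)
c[280:,330:650]=cv2.resize(a[20:60,10:50],(320,320),interpolation=2)
cv2.imwrite('pics/c4.png',c)
E
```

```text
6.6 [436.49328255  85.63450765 274.12891083] [-3.14135658e+00 -9.59005004e-05  1.59564387e+00] [-0.06074181  0.4952634  -0.16434992]
```

View pics/c4.png

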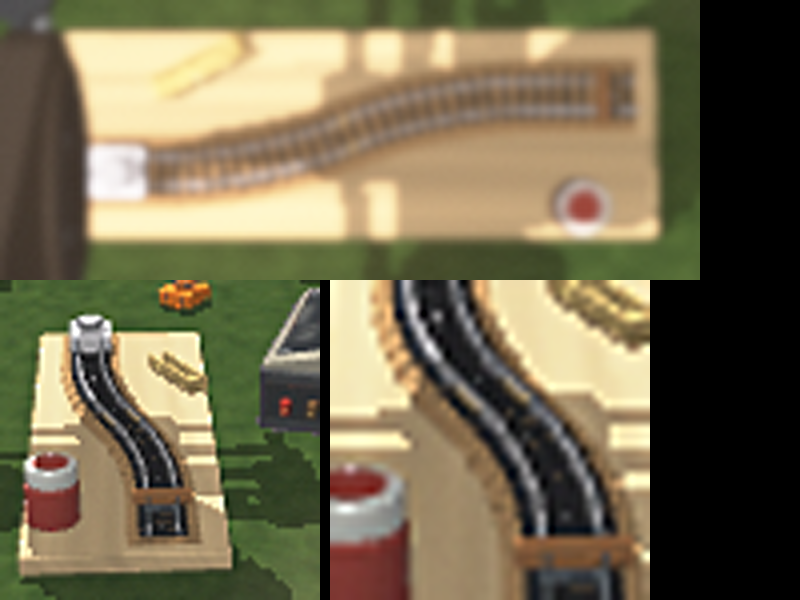

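The joint shows closed: continuous rails at top crop (345,130), and the buffer at (604,95). The gauge is still at (118,172). I descend behind the gauge.

Call:
{"name": "carry_out", "arguments": {
  "series": [
    [0,-0.0005,0.03,0,0],
    [0,-0.0005,0.055,0,0],
    [0,-0.0005,0.0645,0,0],
    [0,-0.0005,0.0645,0,0],
    [0,-0.0005,0.0645,0,0]
  ]
}}

```text
t: 7.22
eef_pos: [436.1, 86.5, 210.4]
tcp_rot: [3.141, -0.0, 1.597]
ft_force: [-0.1, -0.2, 0.6]
opening: 0.006
grip_force: 0.0
```

```bash
cat > plan.py <<'E'
from h import *
import sys
th=0.0272;t=np.array([457.2,-59.5]);L=230*np.pi/8
def track(s):
    if s<46: return np.array([-17.5,134-s]),0.
    if s<46+L: f=(s-46)/230; return np.array([-17.5+230*(1-np.cos(f)),88-230*np.sin(f)]),f
    if s<46+2*L: f=np.pi/8-(s-46-L)/230; return np.array([17.5-230*(1-np.cos(f)),-88+230*np.sin(f)]),f
    return np.array([17.5,-88-(s-46-2*L)]),0.
def tip(s,D=24):   # module frame tip centre behind gauge origin at s, and heading
    p,f=track(s); return p-D*np.array([np.sin(f),-np.cos(f)]),f
def rows(start,ss):   # start=(module xy, phi) commanded
    p0,f0=start; tx=np.array([-np.sin(f0),np.cos(f0)]);ty=np.array([np.cos(f0),np.sin(f0)])
    for s in ss:
        p,f=tip(s); d=p-p0; print([round(d@tx/1000,4),round(d@ty/1000,4),0,round(-np.degrees(f-f0),1),0],end=', ')
    print()
def mod(w): R=np.array([[np.cos(th),-np.sin(th)],[np.sin(th),np.cos(th)]]); return (np.array(w)[:2]-t)@R
E
python3 - <<'E'
from plan import *
s=env.state();print(s['t'],s['eef_pos'],s['tcp_rot'],s['ft_force']); m=mod(s['eef_pos']);print(m)
a=np.r_[np.linspace(16,61,15),np.arange(64,76.1,3)];rows((m,s['tcp_rot'][2]-np.pi/2-th),a)
prev=a[-1]
for k in range(3):
    ss=prev+3*np.arange(1,21); ss=ss[ss<=238]; print(prev,'->',ss[-1]);rows(tip(prev),ss);prev=ss[-1]
E
```

```text
7.225 [436.06621631  86.45465132 210.38669196] [ 3.14059196e+00 -1.12216120e-04  1.59714690e+00] [-0.14105045 -0.22663685  0.64985759]
[-17.15648936 146.47543114]
[np.float64(-0.0045), np.float64(-0.0003), 0, np.float64(-0.0), 0], [np.float64(-0.0077), np.float64(-0.0003), 0, np.float64(-0.0), 0], [np.float64(-0.0109), np.float64(-0.0003), 0, np.float64(-0.0), 0], [np.float64(-0.0141), np.float64(-0.0003), 0, np.float64(-0.0), 0], [np.float64(-0.0173), np.float64(-0.0003), 0, np.float64(-0.0), 0], [np.float64(-0.0205), np.float64(-0.0003), 0, np.float64(-0.0), 0], [np.float64(-0.0238), np.float64(-0.0003), 0, np.float64(-0.0), 0], [np.float64(-0.027), np.float64(-0.0003), 0, np.float64(-0.0), 0], [np.float64(-0.0302), np.float64(-0.0003), 0, np.float64(-0.0), 0], [np.float64(-0.0334), np.float64(-0.0003), 0, np.float64(-0.0), 0], [np.float64(-0.0366), np.float64(-0.0005), 0, np.float64(-0.6), 0], [np.float64(-0.0398), np.float64(-0.0008), 0, np.float64(-1.4), 0], [np.float64(-0.0431), np.float64(-0.001), 0, np.float64(-2.2), 0], [np.float64(-0.0463), np.float64(-0.0012), 0, np.float6
[... 3353 characters left out ...]
, np.float64(0.0009), 0, np.float64(3.0), 0], [np.float64(-0.015), np.float64(0.0011), 0, np.float64(3.7), 0], [np.float64(-0.0181), np.float64(0.0012), 0, np.float64(4.5), 0], [np.float64(-0.0211), np.float64(0.0012), 0, np.float64(5.2), 0], [np.float64(-0.0241), np.float64(0.0012), 0, np.float64(6.0), 0], [np.float64(-0.0271), np.float64(0.0012), 0, np.float64(6.7), 0], [np.float64(-0.0301), np.float64(0.0012), 0, np.float64(7.5), 0], [np.float64(-0.0331), np.float64(0.0008), 0, np.float64(7.6), 0], [np.float64(-0.0361), np.float64(0.0004), 0, np.float64(7.6), 0], [np.float64(-0.039), np.float64(0.0), 0, np.float64(7.6), 0], [np.float64(-0.042), np.float64(-0.0004), 0, np.float64(7.6), 0],
```

Call:
{"name": "carry_out", "arguments": {
  "series": [
    [-0.0045,-0.0003,0,0,0],
    [-0.0077,-0.0003,0,0,0],
    [-0.0109,-0.0003,0,0,0],
    [-0.0141,-0.0003,0,0,0],
    [-0.0173,-0.0003,0,0,0],
    [-0.0205,-0.0003,0,0,0],
    [-0.0238,-0.0003,0,0,0],
    [-0.027,-0.0003,0,0,0],
    [-0.0302,-0.0003,0,0,0],
    [-0.0334,-0.0003,0,0,0],
    [-0.0366,-0.0005,0,-0.6,0],
    [-0.0398,-0.0008,0,-1.4,0],
    [-0.0431,-0.001,0,-2.2,0],
    [-0.0463,-0.0012,0,-3.0,0],
    [-0.0495,-0.0014,0,-3.8,0],
    [-0.0525,-0.0015,0,-4.5,0],
    [-0.0555,-0.0015,0,-5.3,0],
    [-0.0586,-0.0015,0,-6.0,0],
    [-0.0616,-0.0015,0,-6.8,0],
    [-0.0646,-0.0015,0,-7.5,0]
  ]
}}

```text
t: 9.72
eef_pos: [436.1, 21.8, 209.7]
tcp_rot: [3.142, -0.0, 1.729]
ft_force: [0.1, 1.1, 1.0]
opening: 0.006
grip_force: 0.5
```

```bash
python3 - <<'E'
from plan import *
shot("side","side5")
s=env.state();print(s['t'],s['eef_pos'],s['tcp_rot'],s['ft_force'],mod(s['eef_pos']),tip(76))
cv2.imwrite('pics/c5.png',cv2.resize(cv2.imread('pics/side5.png')[165:225,190:270],(800,600),interpolation=2))
E
```

```text
9.775 [436.15400036  21.5504057  209.72707902] [ 3.14144365e+00 -1.53185128e-05  1.72964405e+00] [ 0.04026213 -0.7277311  -0.11638721] [-18.83391558  81.59280599] (array([-18.66781645,  81.88112433]), 0.13043478260869565)
```

View pics/c5.png

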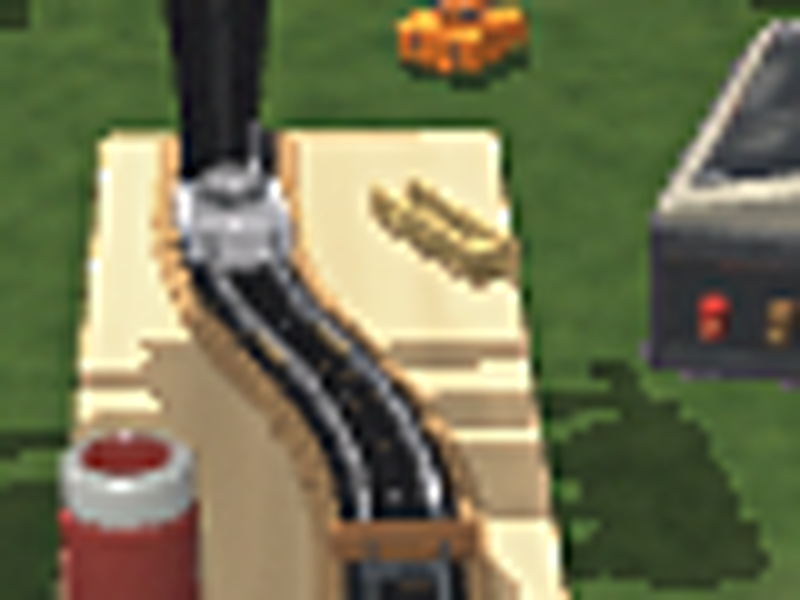

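The gauge sits flat at crop (235,215), turning with the rails, with the tip behind it. I continue.

Call:
{"name": "carry_out", "arguments": {
  "series": [
    [-0.003,-0.0003,0,-0.7,0],
    [-0.006,-0.0005,0,-1.5,0],
    [-0.009,-0.0008,0,-2.2,0],
    [-0.012,-0.0009,0,-3.0,0],
    [-0.015,-0.0011,0,-3.7,0],
    [-0.0181,-0.0012,0,-4.5,0],
    [-0.0211,-0.0012,0,-5.2,0],
    [-0.0241,-0.0012,0,-6.0,0],
    [-0.0271,-0.0012,0,-6.7,0],
    [-0.0301,-0.0012,0,-7.5,0],
    [-0.0331,-0.0011,0,-8.2,0],
    [-0.0361,-0.0009,0,-9.0,0],
    [-0.0392,-0.0008,0,-9.7,0],
    [-0.0422,-0.0005,0,-10.5,0],
    [-0.0452,-0.0003,0,-11.2,0],
    [-0.0482,0,0,-12.0,0],
    [-0.0512,0.0004,0,-12.7,0],
    [-0.0542,0.0007,0,-13.5,0],
    [-0.0572,0.0011,0,-14.2,0],
    [-0.0601,0.0016,0,-14.9,0]
  ]
}}

```text
t: 12.28
eef_pos: [447.2, -37.3, 209.7]
tcp_rot: [3.142, -0.0, 1.989]
ft_force: [0.0, 0.7, -0.3]
opening: 0.003
grip_force: 0.3
```

```bash
python3 - <<'E'
from plan import *
shot("side","side6")
s=env.state();print(s['t'],s['eef_pos'],s['tcp_rot'],s['ft_force'],mod(s['eef_pos']),tip(136))
cv2.imwrite('pics/c6.png',cv2.resize(cv2.imread('pics/side6.png')[175:235,190:270],(800,600),interpolation=2))
E
```

```text
12.325 [447.29093717 -37.529513   209.71427195] [3.14140993e+00 4.91346581e-05 1.98968799e+00] [-0.35903446  0.15433548  0.417569  ] [-9.30787393 22.23185346] (array([-9.26831418, 22.46516327]), 0.391304347826087)
```

View pics/c6.png

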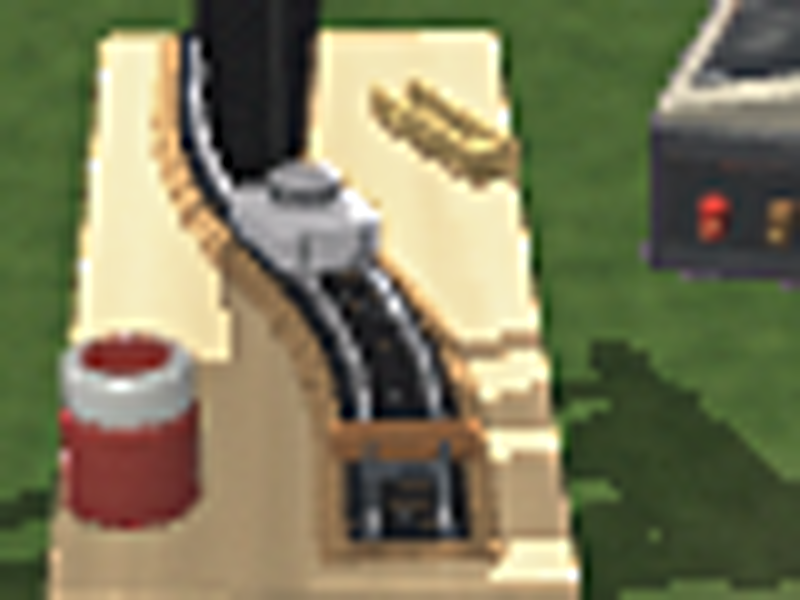

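Gauge is on the joint at crop (305,220), aligned with the rails, with low force. I continue round the second curve.

Call:
{"name": "carry_out", "arguments": {
  "series": [
    [-0.003,0.0002,0,0.6,0],
    [-0.006,0.0005,0,1.3,0],
    [-0.009,0.0007,0,2.1,0],
    [-0.012,0.0009,0,2.8,0],
    [-0.015,0.001,0,3.6,0],
    [-0.018,0.0012,0,4.3,0],
    [-0.021,0.0012,0,5.1,0],
    [-0.024,0.0012,0,5.8,0],
    [-0.0271,0.0012,0,6.6,0],
    [-0.0301,0.0012,0,7.3,0],
    [-0.0331,0.0011,0,8.1,0],
    [-0.0361,0.001,0,8.8,0],
    [-0.0391,0.0008,0,9.6,0],
    [-0.0421,0.0006,0,10.3,0],
    [-0.0451,0.0003,0,11.1,0],
    [-0.0481,0,0,11.8,0],
    [-0.0511,-0.0003,0,12.5,0],
    [-0.0541,-0.0006,0,13.3,0],
    [-0.0571,-0.001,0,14.0,0],
    [-0.0601,-0.0015,0,14.8,0]
  ]
}}

```text
t: 14.82
eef_pos: [470.2, -92.9, 209.7]
tcp_rot: [3.142, -0.0, 1.729]
ft_force: [-0.5, 0.9, -0.7]
opening: 0.006
grip_force: 0.3
```

Call:
{"name": "carry_out", "arguments": {
  "series": [
    [-0.003,0.0003,0,0.7,0],
    [-0.006,0.0005,0,1.5,0],
    [-0.009,0.0008,0,2.2,0],
    [-0.012,0.0009,0,3.0,0],
    [-0.015,0.0011,0,3.7,0],
    [-0.0181,0.0012,0,4.5,0],
    [-0.0211,0.0012,0,5.2,0],
    [-0.0241,0.0012,0,6.0,0],
    [-0.0271,0.0012,0,6.7,0],
    [-0.0301,0.0012,0,7.5,0],
    [-0.0331,0.0008,0,7.6,0],
    [-0.0361,0.0004,0,7.6,0],
    [-0.0361,0.0004,0,7.6,0]
  ]
}}

```text
t: 16.45
eef_pos: [476.2, -128.5, 209.7]
tcp_rot: [3.141, 0.0, 1.597]
ft_force: [0.0, -0.8, 0.4]
opening: 0.006
grip_force: 0.0
```

```bash
python3 - <<'E'
from plan import *
shot("side","side7")
s=env.state();print(s['t'],s['eef_pos'],s['tcp_rot'],s['ft_force'],mod(s['eef_pos']),tip(232),tip(237.6))
cv2.imwrite('pics/c7.png',cv2.resize(cv2.imread('pics/side7.png')[185:245,190:270],(800,600),interpolation=2))
E
```

```text
16.5 [ 476.25525169 -128.39835352  209.73274247] [3.14136835e+00 4.08536753e-05 1.59733055e+00] [ 0.04398977 -0.44101534  0.47561344] [ 17.17439906 -69.39110715] (array([ 17.5       , -69.35842242]), 0.0) (array([ 17.5       , -74.95842242]), 0.0)
```

View pics/c7.png

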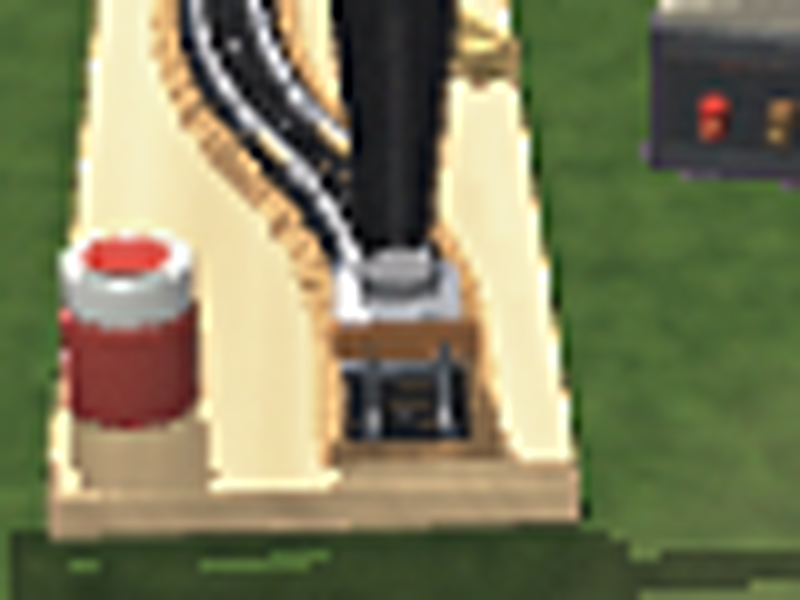

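Gauge is near the beam (gap hidden behind it in the side view, about 6.6 mm by geometry). I advance 4.5 mm slowly, then clear off to look from above.

Call:
{"name": "carry_out", "arguments": {
  "series": [
    [-0.0015,0,0,0,0],
    [-0.003,0,0,0,0],
    [-0.0045,0,0,0,0],
    [-0.0045,0,0,0,0]
  ]
}}

```text
t: 17.0
eef_pos: [476.4, -132.7, 209.7]
tcp_rot: [-3.142, -0.0, 1.597]
ft_force: [0.1, 2.1, -1.0]
opening: 0.004
grip_force: 1.2
```

Call:
{"name": "carry_out", "arguments": {
  "series": [
    [0.005,0,0,0,0],
    [0.012,0,0,0,0],
    [0.012,0,0,0,0],
    [0.012,0,-0.06,0,0],
    [0.012,0,-0.06,0,0],
    [0.07,0,-0.06,0,0],
    [0.13,0,-0.06,0,0],
    [0.19,0,-0.06,0,0],
    [0.21,0,-0.06,0,0],
    [0.21,0,-0.06,0,0],
    [0.21,0,-0.06,0,0]
  ]
}}

```text
t: 18.38
eef_pos: [470.8, 76.5, 269.5]
tcp_rot: [-3.141, -0.0, 1.597]
ft_force: [0.6, -1.3, -0.0]
opening: 0.003
grip_force: 0.0
```

```bash
python3 - <<'E'
from plan import *
p,_=shot("top","top8"); shot("side","side8")
ps=[env.read_camera("top")[0].astype(float) for _ in range(4)]
s=env.state();print(s['t'],s['eef_pos'])
b=np.mean(ps,0)[:,:,::-1].astype(np.uint8)[195:235,262:342]
a=cv2.imread('pics/side8.png')[175:245,190:270]
c=np.zeros((600,800,3),np.uint8);c[:350,:700]=cv2.resize(b,(700,350),interpolation=2);c[350:,:285]=cv2.resize(a,(285,250),interpolation=2)
c[350:,300:700]=cv2.resize(cv2.imread('pics/side8.png')[205:230,218:258],(400,250),interpolation=2)
cv2.imwrite('pics/c8.png',c)
g=b[12:32,40:72].mean(2); print(b[17:23,40:75].mean(0).round().astype(int).tolist())
E
```

```text
18.675 [470.84415137  76.52703669 269.70614784]
[[94, 114, 138], [92, 110, 130], [93, 114, 138], [90, 113, 136], [85, 103, 123], [87, 106, 127], [104, 121, 142], [137, 145, 158], [174, 176, 185], [194, 194, 201], [192, 191, 199], [180, 181, 188], [176, 176, 184], [177, 177, 184], [178, 178, 185], [178, 178, 185], [178, 178, 186], [184, 184, 191], [193, 193, 200], [193, 192, 201], [164, 167, 181], [112, 126, 152], [74, 102, 140], [67, 94, 127], [68, 88, 110], [73, 93, 113], [78, 99, 120], [80, 100, 118], [91, 114, 137], [110, 143, 172], [124, 164, 195], [125, 167, 198], [115, 156, 182], [91, 128, 145], [61, 95, 98]]
```

View pics/c8.png

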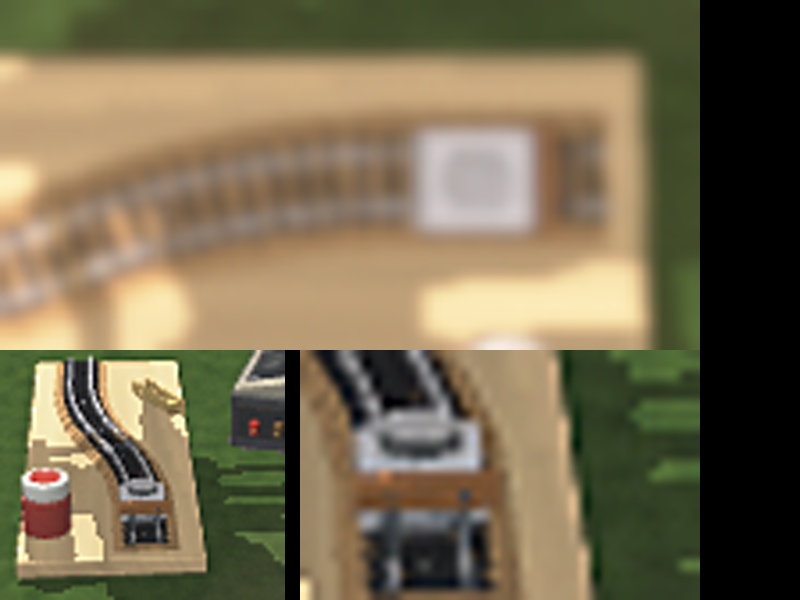

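Top crop shows the gauge's silver edge (537,180) directly against the beam (545,180), no visible gap. I compare the beam's position with the earlier picture, to check that the joint is still closed.

```bash
python3 - <<'E'
from plan import *
A=cv2.imread('pics/top4.png').astype(np.float32);B=cv2.imread('pics/top8.png').astype(np.float32);O=cv2.imread('pics/top0.png').astype(np.float32)
# track-end strip behind the beam (moves with section)
for nm,sl in(("end",(slice(205,224),slice(323,333))),("board",(slice(198,206),slice(300,340)))):
    pass
for X,n in((O,'open'),(A,'closed'),(B,'now')): print(n,(X[208:220,316:338].mean(0)@[0,0,1]).round().astype(int).tolist())
for n in('side4','side8'):
    X=cv2.imread(f'pics/{n}.png').astype(int); print(n,(X[205:238,229:238].mean(1)).round().astype(int).tolist())
R=np.array([[np.cos(th),-np.sin(th)],[np.sin(th),np.cos(th)]])
w=lambda m,z:np.r_[R@np.array(m)+t,z]
for nm in('gauge front/face',): 
    for g in(0,2): print(g,[np.round(proj("top",w(m,z)),2) for m,z in(((17.5,-86+g),25.2),((17.5,-114+g),25.2),((17.5,-114),28.5),((17.5,-119),28.5),((17.5,-143),9))])
E
```

```text
open [165, 182, 191, 178, 180, 195, 189, 175, 186, 196, 198, 203, 185, 147, 126, 130, 129, 128, 130, 118, 90, 72]
closed [124, 132, 136, 128, 132, 142, 142, 140, 140, 129, 116, 119, 122, 123, 144, 175, 193, 193, 175, 137, 91, 65]
now [186, 186, 186, 190, 196, 195, 176, 152, 142, 131, 118, 123, 129, 128, 143, 173, 194, 197, 179, 140, 95, 69]
side4 [[126, 157, 171], [90, 112, 128], [86, 105, 121], [84, 100, 114], [85, 102, 112], [91, 109, 122], [71, 82, 92], [63, 73, 82], [62, 70, 79], [67, 75, 83], [54, 59, 65], [51, 55, 59], [60, 92, 133], [56, 86, 123], [55, 81, 114], [49, 72, 101], [67, 71, 75], [62, 63, 64], [52, 58, 63], [46, 48, 51], [52, 59, 66], [57, 59, 61], [55, 58, 61], [39, 36, 35], [71, 100, 126], [71, 102, 131], [110, 145, 169], [115, 151, 174], [126, 166, 193], [108, 141, 164], [107, 140, 161], [110, 144, 169], [81, 111, 121]]
side8 [[100, 124, 141], [90, 110, 125], [86, 104, 119], [83, 100, 114], [76, 91, 104], [78, 91, 102], [107, 118, 128], [133, 140, 149], [129, 133, 139], [92, 97, 101], [111, 113, 116], [160, 160, 161], [71, 93, 128], [50, 81, 118], [54, 79, 112], [48, 76, 110], [113, 114, 116], [88, 89, 90], [57, 61, 65], [46, 47, 51], [50, 54, 58], [58, 59, 61], [51, 55, 59], [41, 37, 35], [67, 92, 116], [71, 104, 132], [106, 142, 166], [114, 151, 174], [126, 167, 193], [108, 141, 164], [107, 139, 161], [111, 144, 169], [81, 110, 121]]
0 [array([310.23, 214.81]), array([323.32, 214.8 ]), array([323.49, 214.77]), array([325.84, 214.77]), array([335.87, 214.95])]
2 [array([309.29, 214.81]), array([322.38, 214.8 ]), array([323.49, 214.77]), array([325.84, 214.77]), array([335.87, 214.95])]
```

The track end stands within 0.1 px of where it was after closing, so the joint is still shut. The gauge is about 1 mm or less from the beam, and the arm is clear.

```bash
python3 -c "
from h import *
print(env.job_done())"
```

```text
the job is handed in; nothing more can be done
None
```

The job is handed in: the rail joint is closed and still shut in the last pictures, the gauge stands about 0–2 mm short of the buffer stop, and the arm is clear of everything after about 19 s.

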